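# Load the dessert carrier and lift it level

## Task

Put the two filled custard cups that stand singly on the worktop into the two round pockets of the metal carrier, one cup in each, upright and down on the pocket floor, and let go of them while the carrier stands on the worktop. Then lift the carrier by its black handle to about 15 cm above the worktop, hold it level and still there for about two seconds, and finish while still holding it up. Keep the cups and the carrier upright all the way, do not drop anything, and leave the other things on the worktop where they are.

Things in the scene. Friction and masses are not known exactly. Their poses are not given: they have to be found in the camera images.
- carrier: Loose cup carrier of plain metal, 0.24 to 0.39 kg: a flat base plate 80 mm (its x) by 240 mm (its y) by 4 mm, a round pocket near each end of its length, and a loop handle across its middle. Origin at the centre of its underside, z up; its y runs along its length. It stands on the worktop with its length roughly across the view (yaw within 0.5 rad of 0).
- carrier_handle (a point): Centre of the carrier's black handle bar, 105 mm above the carrier's underside. The bar lies along the carrier's x: 80 mm long, 16 mm wide (along the carrier's y), 20 mm high, flat-sided, carried by two flat posts 5 mm thick and 14 mm wide at x = +36 and -36 mm; 67 mm free between them and nothing under the bar for 90 mm. To lift, pinch its 16 mm width from above, the fingers closing along the carrier's y. Same axes as the carrier.
- pocket_1 (a point): Centre of the floor of one pocket, 88 mm along the carrier's +y from its middle and 4 mm above its underside. The pocket is a round open collar, 52 mm inside diameter at the floor and 54 mm at the mouth, 59 mm outside, its rim 14 mm above its floor; no lid. A cup stands in it with its upper 28 mm free for the fingers. With the fingers closing along the carrier's x they stay clear of the handle, whose top is 115 mm above the carrier's underside. Same axes as the carrier.
- pocket_2 (a point): Centre of the floor of the other, equal pocket, 88 mm along the carrier's -y from its middle. Same axes as the carrier.
- cup_a_center (a point): One of the two filled paper portion cups that stand alone on the worktop, one left and one right of the carrier (which is which varies; they are interchangeable): cream, round and tapered, 58 mm across at the rim, about 42 mm across at the foot, 42 mm high, rigid, 60 to 95 g. This point is on its axis half-way up, 21 mm above its foot. z is its upright axis; its yaw means nothing. Take it across the side wall just under the rim.
- cup_b_center (a point): One of the two filled paper portion cups that stand alone on the worktop, one left and one right of the carrier (which is which varies; they are interchangeable): cream, round and tapered, 58 mm across at the rim, about 42 mm across at the foot, 42 mm high, rigid, 60 to 95 g. This point is on its axis half-way up, 21 mm above its foot. z is its upright axis; its yaw means nothing. Take it across the side wall just under the rim.
- cup_a: The same cup as cup_a_center; origin at the centre of its foot.
- cup_b: The same cup as cup_b_center; origin at the centre of its foot.
- kitchen_timer: Bystander: white wind-up timer, 68 mm across, 56 mm high, between robot and carrier, on the left. Origin under its centre. Leave alone.
- masking_tape: Bystander: roll of masking tape lying flat, 82 mm across, 24 mm high, between robot and carrier, in the middle. Origin under its centre. Leave alone.
- ring_cutter: Bystander: open steel ring cutter, 71 mm across, 36 mm high, between robot and carrier, on the right. Origin under its centre. Leave alone.
Mind the look-alikes: they are no part of the job. What is shaped like the cup_b but blue is not meant. What is shaped like the cup_a but yellow is not meant.

How it is judged:
By the outcome, as a careful person would: the job done as asked, in the order asked, and still so for the second after the job is handed in, while the arm keeps its last pose, push and grip.
It also fails if it takes over 72 s, if anything falls off the work surface, if the arm or the gripper's body presses on something with over 40 N, if the wrist force passes 120 N, or if a joint passes its speed limit or range.

## Robot

A 6-joint arm with a two-finger parallel gripper is mounted at the origin on a cart in front of the work surface, level with it; the furniture and walls round the work are solid. World frame = base frame: x ahead of the robot, y to its left, z up, the work surface at z = 0. Lengths are in mm, angles in rad, forces in N, time in s.
With the tool pointing down it reaches from about 350 to 725 mm from the base axis. Payload 4.3 kg.
Tool frame: the origin (TCP) lies midway between the tips of the shut fingers; the grasp point (between the pads) lies 19 mm behind it (ctrl.pinch_z is the distance from the TCP to the grasp point, in mm); z points along the fingers, y is the line along which they close (so a half turn about z gives the same grasp; the last joint's range is limited). The gripper opens to 85 mm and grips with 20 to 120 N. Pads are 22 mm wide; open, the fingers measure 114 mm over their backs; the gripper's body (76 mm by 85 mm) begins 54 mm behind the grasp point. The pads swing forward as they close: fully open they stand 13 mm farther back than shut.
Start: joints at [1.155, 0.377, 0.081, 1.274, 0, 1.46], TCP at [173.114, 548.36, 231.329] pointing down, gripper open.
Joint ranges: [-2.72, 2.72], [-0.84, 1.66], [-1.02, 1.22], [-1.77, 2.12], [-1.37, 1.28], [-3.14, 3.14]. Speed limits (rad/s): [2.57, 2.57, 3.14, 3.14, 3.14, 3.14].

## Interface

Orientations are given as a unit quaternion [x, y, z, w].
In Python, from rig import ctrl, viewer gives the robot as it stands.
- The arm moves only by the tool apply_moves, never from a script. Its argument "plan" is a list of rows, each a list of 7 numbers: the shift along the world's x, y, z in m, then the turn, a rotation vector about the world's x, y, z in rad, then the closure in counts, from 0 (fully open) to 255 (shut). A call has 1 to 12 rows; each row is the pose to reach, as a shift and turn from the pose commanded when the call began; what a row does not reach only later rows make up. A row lasts 1/10 s, in which the tool goes at most 50 mm and 8.59 degrees, less where a joint would pass 70% of its speed; a pose out of reach is approached as far as the arm can. A call with a gripper value outside its range is refused whole. The fingers move at their own pace and stop on an object; the grip force is fixed at half the most. Time passes only in rows, so rows that repeat a pose let the fingers close. It gives the time, the measured TCP pose, the force, the opening and the grip force at its end, in the units of the state.
- ctrl.get_state(): the state, without advancing time (a new reading comes with each control period).
- viewer.get_image(name): name is "scene" or "top" or "wrist"; returns a dict with "color" (420x560x3 uint8, red, green, blue), "range_z" (420x560 float32, mm along the optical axis (not along the pixel's ray), 0 where there is no reading), "fx", "fy", "cx", "cy" (pixels), "R" (3x3) and "t" (3): a world point X has camera coordinates R X + t; the wrist camera has in their place "hand_eye" (4x4, takes a point from camera to tool coordinates, whose origin is the TCP and whose axes are the flange's). Camera axes: x right, y down, z forward; pixel columns grow to the right and rows downward; lengths in mm; the calibration is good to about 2 mm. A picture is of the moment at which its call begins: read the wrist's pose just before it.
- ctrl.finish_job(): hands the job in; it is judged then, once.
The state is a dict: "t": time; "q": joint angles; "joint_vel": joint speeds; "joint_efforts": joint torques, N m; "tool_pos": TCP position; "tcp_rot": TCP orientation; "force": force on the tool from outside, world axes, zero at the start; "wrist_torque": the same for the moment, N m; "gripper_width": opening from 0.0 (shut) to 1.0 (fully open); "gripper_force": force on a finger pad.
Only numpy, scipy, OpenCV 4.12 (cv2) and the standard library are available. Lean on these libraries where they do the work, as an engineer would, in place of code of your own. Each camera call takes 0.05 s, during which the arm holds its last target. There are 200 camera calls.

## Working session

There is one attempt and no reset: what is moved stays moved. The work goes in short steps, Python scripts to look and compute and a tool call to move; the robot and the scene stay as the last step left them, time stands still between calls to the robot, and variables do not carry over. Pictures are saved under pics/ and viewed, at most 10 in all, crops included, and the job is handed in when it is done.

Besides the shell and the picture viewer there is one more tool, called after "Call:" as a command line: name --pt "numbers of a row" for each row, then --argument value for the rest. apply_moves: Moves the arm, as the interface text tells. Its arguments: {"type":"object","properties":{"plan":{"type":"array"}},"required":["plan"]}

```bash
mkdir -p pics; python3 - <<'E'
from rig import ctrl, viewer
import cv2, pickle
print(ctrl.get_state(), ctrl.pinch_z)
d={n:viewer.get_image(n) for n in ("scene","top")}
pickle.dump(d,open("d0.pkl","wb"))
for n in d: cv2.imwrite(f"pics/{n}0.png",d[n]["color"][:,:,::-1]); print(n,d[n]["R"],d[n]["t"],d[n]["fx"])
E
```

```text
{'t': 0.0, 'q': array([ 1.15470407e+00,  3.78069228e-01,  7.96190025e-02,  1.27438993e+00,
       -2.34984902e-05,  1.46048424e+00]), 'joint_vel': array([-1.05510363e-03,  1.46477540e-04, -6.64367193e-05, -1.48618239e-05,
        9.22428090e-04, -6.72628612e-04]), 'joint_efforts': array([-4.14004735e-04, -4.63601804e+01,  2.69875538e+01,  2.08671583e-02,
       -3.01948457e-04,  1.25449748e-05]), 'tool_pos': array([172.83729883, 547.72049047, 230.35468011]), 'tcp_rot': array([ 1.52295042e-01,  9.88334547e-01, -9.89779179e-04, -2.54530932e-04]), 'force': array([ 0.25922759, -0.17887814,  0.45531922]), 'wrist_torque': array([-0.02849618,  0.04939673, -0.04238343]), 'gripper_force': 0.0, 'gripper_width': 0.9998692911240666} 18.700000000000003
scene [[ 0.71014922 -0.70385455  0.01663872]
 [-0.48026181 -0.50156705 -0.71956868]
 [ 0.51481712  0.5030102  -0.69422192]] [-361.19862638  317.48380888 1063.99642689] 436.99306682892956
top [[ 0.02827746 -0.99950865  0.01352168]
 [-0.98066062 -0.03035988 -0.1933469 ]
 [ 0.19366242 -0.00779282 -0.98103728]] [ -37.64412362  519.05973225 1451.06409268] 495.43040183118836
```

View pics/top0.png

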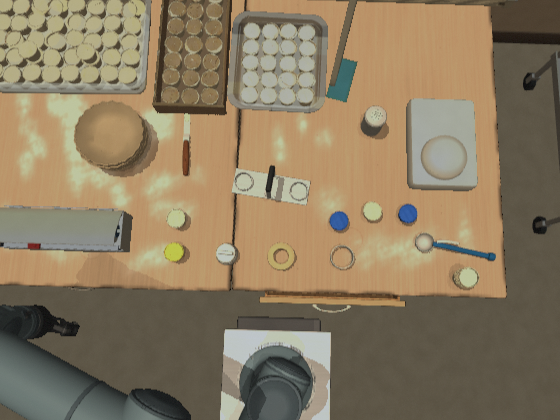

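View pics/scene0.png

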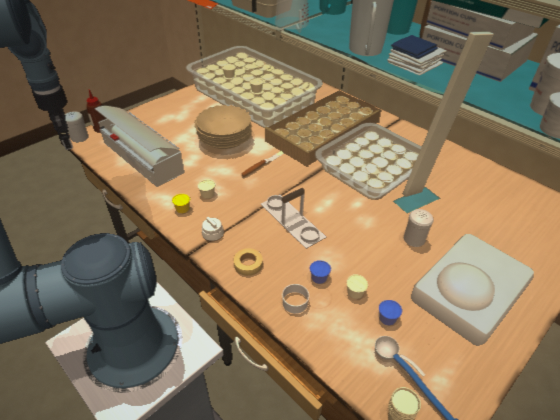

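The top view shows the cream cups at (177,218) and (372,211), with yellow at (174,252) and blue at (339,221) and (408,214). The carrier pockets are at (244,181) and (299,191), and the handle is at about (271,180). The scene view agrees with this.

```bash
cat > h.py <<'E'
import numpy as np
def pts(im):
    z=im["range_z"].astype(float); v,u=np.mgrid[:z.shape[0],:z.shape[1]]
    P=np.stack([(u-im["cx"])/im["fx"]*z,(v-im["cy"])/im["fy"]*z,z],-1)
    return (P-im["t"])@im["R"]
E
python3 - <<'E'
import pickle,numpy as np,cv2
from h import pts
im=pickle.load(open("d0.pkl","rb"))["top"]; P=pts(im)
for n,(u,v) in dict(cupL=(177,218),cupR=(372,211),yel=(174,252),blue1=(339,221),blue2=(408,214),timer=(226,254),tape=(281,257),ring=(342,258)).items():
    W=P[v-16:v+17,u-16:u+17].reshape(-1,3); z=W[:,2]; m=z>np.percentile(z,97)-10 
    m&=z>8
    c=(W[m].min(0)+W[m].max(0))/2
    print(n,W[m].mean(0).round(1),c.round(1),(np.ptp(W[m],0)).round(1),m.sum())
W=P[160:212,225:318].reshape(-1,3)
for lo,hi in((1.5,9),(10,25),(95,130)):
    Q=W[(W[:,2]>lo)&(W[:,2]<hi)]; r=cv2.minAreaRect(Q[:,:2].astype(np.float32)); print(lo,hi,len(Q),Q.mean(0).round(1),r)
c=cv2.resize(im["color"][150:270,150:430],None,fx=2.8,fy=2.8,interpolation=cv2.INTER_CUBIC)
cv2.imwrite("pics/crop.png",c[:,:,::-1])
E
```

```text
cupL [472.6 315.1  59.4] [367.1 167.8 780.7] [ 276.1  356.6 1487.4] 268
cupR [ 513.1 -275.    59.3] [ 387.  -158.2  780.6] [ 315.8  295.3 1487.6] 267
yel [370.1 309.   79.2] [315.1 168.  780.8] [ 172.1  357.2 1487.3] 284
blue1 [ 481.  -174.7   53.8] [ 370.1 -106.2  780.5] [ 282.1  191.3 1487.9] 264
blue2 [ 505.4 -377.5   77.4] [ 384.4 -211.8  780.7] [ 310.7  402.6 1487.4] 256
timer [366.2 152.2 124.3] [314.2  89.4 785.4] [ 170.2  199.8 1478.1] 103
tape [371.9  -3.3  40.7] [321.2  -3.9 772. ] [ 184.3   79.2 1504.9] 384
ring [ 373.6 -189.3   58.6] [ 318.8 -116.   776.8] [ 179.5  210.9 1495.2] 64
1.5 9 2376 [592.2  34.2   4.7] ((593.8944091796875, 34.68470764160156), (166.65260314941406, 292.9707946777344), 1.7189654111862183)
10 25 279 [591.8  42.2  14.2] ((596.1270141601562, 37.66490173339844), (156.54795837402344, 283.4532775878906), 3.7545053958892822)
95 130 147 [589.3  35.1 114.5] ((589.75927734375, 35.43757629394531), (16.142757415771484, 78.22613525390625), 81.74747467041016)
```

View pics/crop.png

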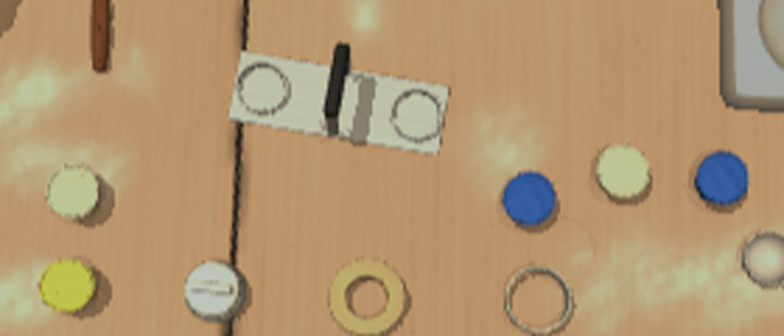

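```bash
python3 - <<'E'
import pickle,numpy as np,cv2
from h import pts
im=pickle.load(open("d0.pkl","rb"))["top"]; P=pts(im); P[im["range_z"]<=0]=np.nan
for n,(u,v) in dict(cupL=(177,218),cupR=(372,211),yel=(174,252),blue1=(339,221),blue2=(408,214)).items():
    W=P[v-14:v+15,u-14:u+15].reshape(-1,3); W=W[(W[:,2]>32)&(W[:,2]<60)]
    print(n,cv2.minEnclosingCircle(W[:,:2].astype(np.float32)),W.mean(0).round(1),len(W))
W=P[160:212,225:318].reshape(-1,3)
for lo,hi in((-3,-0.5),(2.2,9),(12,30),(100,130)):
    Q=W[(W[:,2]>lo)&(W[:,2]<hi)]; r=cv2.minAreaRect(Q[:,:2].astype(np.float32)); print(lo,hi,len(Q),np.median(Q[:,2]),Q.mean(0).round(1),r)
# pockets: project-back from image rim centres (crop px)
for u,v in((150+263/2.8,150+89/2.8),(150+417/2.8,150+115/2.8)):
    d=np.array([(u-im["cx"])/im["fx"],(v-im["cy"])/im["fy"],1])@im["R"]; o=-im["R"].T@im["t"]
    print((o+d*(18-o[2])/d[2]).round(1))
E
```

```text
cupL ((475.1560974121094, 318.29827880859375), 30.333087921142578) [475.4 318.7  42.3] 286
cupR ((516.4075317382812, -277.89642333984375), 29.224292755126953) [ 516.4 -277.8   42.3] 276
yel ((374.8831481933594, 317.2076416015625), 29.652448654174805) [373.7 317.1  42.2] 298
blue1 ((483.46087646484375, -176.89889526367188), 30.139244079589844) [ 483.1 -176.    42.1] 280
blue2 ((511.9201354980469, -388.1048889160156), 29.594364166259766) [ 511.7 -386.7   42.1] 271
-3 -0.5 660 -1.5667271033117136 [594.2  32.6  -1.6] ((595.3291015625, 34.74939727783203), (166.33773803710938, 293.46453857421875), 1.7567771673202515)
2.2 9 2112 4.814738429237948 [592.2  33.5   5.1] ((593.7965087890625, 34.68177795410156), (166.4567108154297, 292.9707946777344), 1.7189654111862183)
12 30 169 15.764227280032546 [591.3  34.6  16.7] ((575.3345336914062, 29.354103088378906), (252.30238342285156, 97.74612426757812), 79.26187133789062)
100 130 146 114.78351289303741 [589.6  35.1 114.6] ((589.75927734375, 35.43757629394531), (16.142757415771484, 78.22613525390625), 81.74747467041016)
[599.  118.9  18. ]
[574.6 -53.7  18. ]
```

Call:
apply_moves --pt "0.302 -0.23 -0.02 0 0 0 0" --pt "0.302 -0.23 -0.02 0 0 0 0" --pt "0.302 -0.23 -0.02 0 0 0 0" --pt "0.302 -0.23 -0.02 0 0 0 0" --pt "0.302 -0.23 -0.02 0 0 0 0" --pt "0.302 -0.23 -0.02 0 0 0 0" --pt "0.302 -0.23 -0.02 0 0 0 0" --pt "0.302 -0.23 -0.02 0 0 0 0" --pt "0.302 -0.23 -0.02 0 0 0 0" --pt "0.302 -0.23 -0.02 0 0 0 0"

```text
t: 1.1
tool_pos: [475.0, 317.8, 210.7]
tcp_rot: [0.153, 0.988, -0.0, -0.001]
force: [0.4, 0.1, 0.2]
gripper_width: 1.001
gripper_force: 0.0
```

```bash
cat >> h.py <<'E'
from scipy.spatial.transform import Rotation as Ro
def wrist(ctrl,viewer):
    s=ctrl.get_state(); im=viewer.get_image("wrist")
    T=np.eye(4); T[:3,:3]=Ro.from_quat(s["tcp_rot"]).as_matrix(); T[:3,3]=s["tool_pos"]
    M=T@im["hand_eye"]                    # camera -> world
    im["R"]=M[:3,:3].T; im["t"]=-M[:3,:3].T@M[:3,3]
    P=pts(im); P[im["range_z"]<=0]=np.nan
    return s,im,P
E
python3 - <<'E'
from rig import ctrl,viewer
from h import *
import cv2
s,im,P=wrist(ctrl,viewer); print(s["tool_pos"],s["tcp_rot"],s["t"])
cv2.imwrite("pics/w1.png",im["color"][:,:,::-1])
Q=P.reshape(-1,3); Q=Q[(Q[:,2]>34)&(Q[:,2]<52)&(np.hypot(Q[:,0]-475,Q[:,1]-318)<45)]
print(len(Q),np.median(Q[:,2]),Q.mean(0),cv2.minEnclosingCircle(Q[:,:2].astype(np.float32)))
E
```

```text
[475.04893884 317.76951887 210.69532885] [ 1.53058015e-01  9.88216912e-01 -1.97155344e-04 -7.34256976e-04] 1.1
3248 41.82435319563812 [473.29350589 319.56392126  41.97964148] ((474.26470947265625, 318.3247375488281), 29.664119720458984)
```

View pics/w1.png

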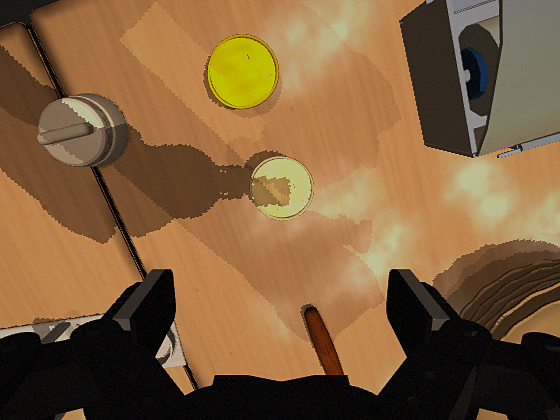

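The wrist view shows the cream cup at (282,187), centred under the gripper, with yellow at (242,71) clear of the closing direction.

Call:
apply_moves --pt "0 0 -0.05 0 0 0 0" --pt "0 0 -0.1 0 0 0 0" --pt "0 0 -0.14 0 0 0 0" --pt "0 0 -0.17 0 0 0 0" --pt "0 0 -0.185 0 0 0 0" --pt "-0.001 0 -0.196 0 0 0 0" --pt "-0.001 0 -0.196 0 0 0 0"

```text
t: 1.85
tool_pos: [472.0, 318.6, 14.1]
tcp_rot: [0.151, 0.988, -0.001, -0.001]
force: [0.5, -0.7, 0.7]
gripper_width: 1.001
gripper_force: 0.0
```

Call:
apply_moves --pt "0 0 0 0 0 0 255" --pt "0 0 0 0 0 0 255" --pt "0 0 0 0 0 0 255" --pt "0 0 0 0 0 0 255" --pt "0 0 0 0 0 0 255" --pt "0 0 0 0 0 0 255" --pt "0 0 0 0 0 0 255" --pt "0 0 0 0 0 0 255"

```text
t: 2.65
tool_pos: [475.3, 319.2, 17.4]
tcp_rot: [0.152, 0.988, 0.001, 0.001]
force: [-2.4, -0.9, 5.4]
gripper_width: 0.632
gripper_force: 61.9
```

Call:
apply_moves --pt "0 0 0.03 0 0 0 255" --pt "0 0 0.07 0 0 0 255" --pt "0 0 0.11 0 0 0 255" --pt "0 0 0.15 0 0 0 255" --pt "0 0 0.17 0 0 0 255" --pt "0 0 0.18 0 0 0 255"

```text
t: 3.25
tool_pos: [475.8, 319.2, 199.1]
tcp_rot: [0.152, 0.988, 0.002, 0.002]
force: [0.3, 0.1, -2.1]
gripper_width: 0.629
gripper_force: 63.2
```

Call:
apply_moves --pt "0.012 -0.02 0 0 0 -0.12 255" --pt "0.025 -0.04 0 0 0 -0.26 255" --pt "0.037 -0.06 0 0 0 -0.4 255" --pt "0.05 -0.08 0 0 0 -0.54 255" --pt "0.062 -0.1 0 0 0 -0.68 255" --pt "0.075 -0.12 0 0 0 -0.82 255" --pt "0.087 -0.14 0 0 0 -0.96 255" --pt "0.1 -0.16 0 0 0 -1.1 255" --pt "0.112 -0.18 0 0 0 -1.24 255" --pt "0.124 -0.198 0 0 0 -1.38 255" --pt "0.124 -0.198 0 0 0 -1.405 255" --pt "0.124 -0.198 0 0 0 -1.405 255"

```text
t: 4.45
tool_pos: [597.6, 120.2, 194.5]
tcp_rot: [0.755, 0.656, -0.0, -0.001]
force: [-0.2, 0.7, -0.8]
gripper_width: 0.629
gripper_force: 63.2
```

```bash
cat > look.py <<'E'
from rig import ctrl,viewer
from h import *
import cv2,sys
s,im,P=wrist(ctrl,viewer); print(s["tool_pos"],Ro.from_quat(s["tcp_rot"]).as_matrix().round(3)[:,1:],s["t"],s["gripper_width"],s["gripper_force"])
cv2.imwrite(f"pics/{sys.argv[1]}.png",im["color"][:,:,::-1])
np.savez("last",P=P,R=im["R"],t=im["t"],K=[im["fx"],im["fy"],im["cx"],im["cy"]])
E
python3 look.py w2
```

```text
[597.58054744 120.21829078 194.54150516] [[ 0.99  -0.002]
 [-0.139  0.   ]
 [-0.002 -1.   ]] 4.45 0.6288076002715199 63.23954812050545
```

View pics/w2.png

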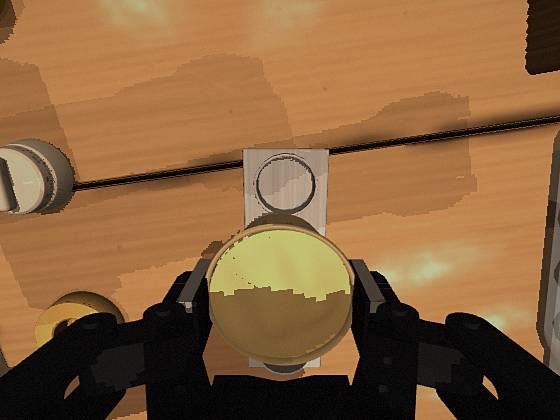

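Pocket 1's rim is centred at about (286,184). The plate's end edge runs from (244,150) to (329,150), and the cup is held upright at (282,292).

```bash
python3 - <<'E'
import numpy as np,cv2
d=np.load("last.npz"); P,R,t,K=d["P"],d["R"],d["t"],d["K"]
o=-R.T@t
def at(u,v,z):
    r=np.array([(u-K[2])/K[0],(v-K[3])/K[1],1])@R; return (o+r*(z-o[2])/r[2]).round(1)
print("rim",at(286,184,18),"edge",at(244,150,4),at(329,150,4))
W=P[145:215,240:335].reshape(-1,3); Q=W[(W[:,2]>12)&(W[:,2]<25)]
print(len(Q),np.median(Q[:,2]),cv2.minEnclosingCircle(Q[:,:2].astype(np.float32)),cv2.fitEllipse(cv2.convexHull(Q[:,:2].astype(np.float32))))
Q=W[(W[:,2]>2)&(W[:,2]<8)]; print(np.median(Q[:,2]),cv2.minAreaRect(Q[:,:2].astype(np.float32)))
W=P[200:365,200:365].reshape(-1,3);z=W[:,2];Q=W[(z>150)];zt=np.nanmedian(Q[:,2]);Q=Q[abs(Q[:,2]-zt)<5]
print("cup",zt,cv2.minEnclosingCircle(Q[:,:2].astype(np.float32)),np.linalg.lstsq(np.c_[Q[:,:2]-Q[:,:2].mean(0),np.ones(len(Q))],Q[:,2],rcond=None)[0])
E
```

```text
rim [603.7 124.5  18. ] edge [569.4 158.7   4. ] [647.2 147.8   4. ]
630 18.226483380695385 ((602.9441528320312, 123.16199493408203), 29.287120819091797) ((603.0302734375, 123.4344482421875), (57.59990310668945, 58.01747512817383), 88.76324462890625)
4.704846257910745 ((604.7955322265625, 124.77445983886719), (66.19538116455078, 87.05828857421875), 82.08927917480469)
cup 219.0468875825784 ((599.7977294921875, 123.86002349853516), 31.55305290222168) [-1.04410507e-02  2.38504430e-04  2.19211426e+02]
```

```bash
python3 - <<'E'
import numpy as np,cv2
d=np.load("last.npz"); P,R,t,K=d["P"],d["R"],d["t"],d["K"]
c=cv2.imread("pics/w2.png")
W=P[200:375,190:375]; hsv=cv2.cvtColor(c[200:375,190:375],cv2.COLOR_BGR2HSV)
m=(abs(W[...,2]-219)<3)&(hsv[...,1]>60)
m=cv2.morphologyEx(m.astype(np.uint8),cv2.MORPH_OPEN,np.ones((5,5)))>0
Q=W[m].astype(np.float32); print(len(Q),Q.min(0),Q.max(0),cv2.fitEllipse(cv2.convexHull(Q[:,:2])),cv2.minEnclosingCircle(Q[:,:2]))
E
```

```text
Traceback (most recent call last):
cv2.error: OpenCV(4.12.0) /io/opencv/modules/imgproc/src/convhull.cpp:143: error: (-215:Assertion failed) total >= 0 && (depth == CV_32F || depth == CV_32S) in function 'convexHull'
```

```bash
python3 - <<'E'
import numpy as np,cv2
d=np.load("last.npz"); P,R,t,K=d["P"],d["R"],d["t"],d["K"]
c=cv2.imread("pics/w2.png")
W=P[200:375,190:375]; hsv=cv2.cvtColor(c[200:375,190:375],cv2.COLOR_BGR2HSV)
m=(abs(W[...,2]-219)<3)&(hsv[...,1]>60)
m=cv2.morphologyEx(m.astype(np.uint8),cv2.MORPH_OPEN,np.ones((5,5)))>0
Q=np.ascontiguousarray(W[m][:,:2],dtype=np.float32); print(len(Q),Q.min(0),Q.max(0),cv2.fitEllipse(cv2.convexHull(Q)),cv2.minEnclosingCircle(Q))
E
```

```text
14190 [571.137    92.30822] [626.6528 151.8022] ((598.7962036132812, 122.43856048583984), (56.841827392578125, 59.48993682861328), 16.085575103759766) ((598.0194091796875, 122.10063934326172), 29.885812759399414)
```

Call:
apply_moves --pt "0.004 0.001 -0.03 0 0 0 255" --pt "0.004 0.001 -0.07 0 0 0 255" --pt "0.004 0.001 -0.11 0 0 0 255" --pt "0.004 0.001 -0.135 0 0 0 255" --pt "0.004 0.001 -0.148 0 0 0 255" --pt "0.004 0.001 -0.15 0 0 0 255" --pt "0.004 0.001 -0.15 0 0 0 255"

```text
t: 5.2
tool_pos: [602.5, 121.9, 46.2]
tcp_rot: [0.754, 0.656, 0.0, 0.0]
force: [0.9, 0.0, -1.4]
gripper_width: 0.631
gripper_force: 63.2
```

```bash
python3 look.py w3
```

```text
[602.52108886 121.90046302  46.17394228] [[ 0.99   0.001]
 [-0.138  0.   ]
 [ 0.001 -1.   ]] 5.2 0.6309590434554414 63.24152467304884
```

View pics/w3.png

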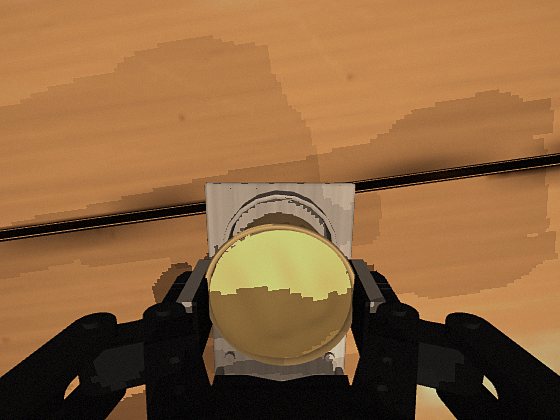

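The cup is centred on the plate (edges at columns 205 and 355, cup at 282), with the collar arc just ahead of it. I'll lower it now.

Call:
apply_moves --pt "0 0 -0.008 0 0 0 255" --pt "0 0 -0.014 0 0 0 255" --pt "0 0 -0.018 0 0 0 255" --pt "0 0 -0.021 0 0 0 255" --pt "0 0 -0.023 0 0 0 255" --pt "0 0 -0.024 0 0 0 255" --pt "0 0 -0.024 0 0 0 255"

```text
t: 5.95
tool_pos: [602.2, 121.3, 21.5]
tcp_rot: [0.755, 0.656, 0.0, 0.0]
force: [-0.4, 1.1, -0.4]
gripper_width: 0.627
gripper_force: 63.3
```

Call:
apply_moves --pt "0 0 -0.001 0 0 0 255" --pt "0 0 -0.0015 0 0 0 255" --pt "0 0 -0.0015 0 0 0 255"

```text
t: 6.25
tool_pos: [602.3, 121.4, 21.3]
tcp_rot: [0.755, 0.656, 0.0, 0.0]
force: [-4.7, -0.2, 9.4]
gripper_width: 0.627
gripper_force: 64.0
```

Call:
apply_moves --pt "0 0 0 0 0 0 180" --pt "0 0 0 0 0 0 80" --pt "0 0 0 0 0 0 0" --pt "0 0 0 0 0 0 0" --pt "0 0 0 0 0 0 0" --pt "0 0 0.03 0 0 0 0" --pt "0 0 0.08 0 0 0 0" --pt "0 0 0.13 0 0 0 0" --pt "0 0 0.17 0 0 0 0" --pt "0 0 0.18 0 0 0 0" --pt "0 0 0.18 0 0 0 0"

```text
t: 7.35
tool_pos: [603.7, 121.5, 202.0]
tcp_rot: [0.755, 0.656, 0.002, 0.001]
force: [1.3, 0.4, -0.9]
gripper_width: 0.999
gripper_force: 0.0
```

```bash
python3 look.py w4; python3 - <<'E'
import numpy as np,cv2
P=np.load("last.npz")["P"].reshape(-1,3)
Q=P[(np.hypot(P[:,0]-602,P[:,1]-122)<36)&(P[:,2]>38)&(P[:,2]<60)]
A=np.linalg.lstsq(np.c_[Q[:,:2]-Q[:,:2].mean(0),np.ones(len(Q))],Q[:,2],rcond=None)[0]
print(len(Q),A,cv2.minEnclosingCircle(np.ascontiguousarray(Q[:,:2],np.float32)))
E
```

```text
[603.74829322 121.51657282 202.01584174] [[ 0.99   0.005]
 [-0.14   0.   ]
 [ 0.005 -1.   ]] 7.35 0.9986320927741658 0.0
3482 [6.90837531e-03 1.24535881e-03 4.59293399e+01] ((602.1724243164062, 123.5496826171875), 29.714656829833984)
```

View pics/w4.png

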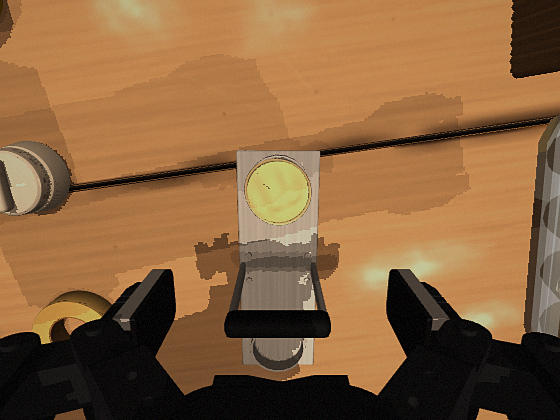

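Cup 1 sits level in its pocket at (278,190), top at z = 46 mm. Next is the right cup.

Call:
apply_moves --pt "-0.009 -0.04 0 0 0 0 0" --pt "-0.018 -0.085 0 0 0 0 0" --pt "-0.028 -0.13 0 0 0 0 0" --pt "-0.037 -0.175 0 0 0 0 0" --pt "-0.047 -0.22 0 0 0 0 0" --pt "-0.056 -0.265 0 0 0 0 0" --pt "-0.066 -0.31 0 0 0 0 0" --pt "-0.075 -0.35 0 0 0 0 0" --pt "-0.083 -0.385 0 0 0 0 0" --pt "-0.087 -0.4 0 0 0 0 0" --pt "-0.087 -0.4 0 0 0 0 0" --pt "-0.087 -0.4 0 0 0 0 0"

```text
t: 8.6
tool_pos: [514.5, -277.3, 198.3]
tcp_rot: [0.755, 0.656, 0.0, -0.002]
force: [-0.1, 0.7, 0.2]
gripper_width: 1.005
gripper_force: 0.0
```

```bash
python3 look.py w5; python3 - <<'E'
import numpy as np,cv2
P=np.load("last.npz")["P"].reshape(-1,3)
Q=P[(np.hypot(P[:,0]-516,P[:,1]+278)<45)&(P[:,2]>34)&(P[:,2]<52)]
print(len(Q),np.median(Q[:,2]),cv2.minEnclosingCircle(np.ascontiguousarray(Q[:,:2],np.float32)))
E
```

```text
[ 514.51160795 -277.33800299  198.25645735] [[ 0.99  -0.002]
 [-0.139  0.003]
 [-0.002 -1.   ]] 8.6 1.004668534455458 0.0
3460 41.56241451404567 ((515.2797241210938, -277.2970275878906), 29.72083282470703)
```

View pics/w5.png

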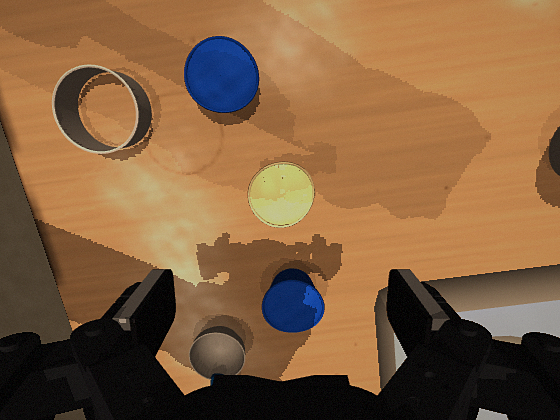

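Cream cup is at (281,195), with blue cups at (222,74) and (293,303), both clear of the fingers' sideways closing.

Call:
apply_moves --pt "0 0 -0.04 0 0 0 0" --pt "0 0 -0.09 0 0 0 0" --pt "0 0 -0.13 0 0 0 0" --pt "0 0 -0.16 0 0 0 0" --pt "0 0 -0.178 0 0 0 0" --pt "0 0 -0.184 0 0 0 0" --pt "0 0 -0.184 0 0 0 0"

```text
t: 9.35
tool_pos: [514.9, -276.9, 15.2]
tcp_rot: [0.754, 0.657, -0.0, -0.001]
force: [-0.0, 0.2, -0.7]
gripper_width: 1.002
gripper_force: 0.0
```

Call:
apply_moves --pt "0 0 0 0 0 0 255" --pt "0 0 0 0 0 0 255" --pt "0 0 0 0 0 0 255" --pt "0 0 0 0 0 0 255" --pt "0 0 0 0 0 0 255" --pt "0 0 0 0 0 0 255" --pt "0 0 0 0 0 0 255" --pt "0 0 0 0 0 0 255"

```text
t: 10.15
tool_pos: [516.3, -279.2, 18.1]
tcp_rot: [0.755, 0.656, 0.001, 0.001]
force: [-1.9, 1.7, 7.7]
gripper_width: 0.635
gripper_force: 61.7
```

Call:
apply_moves --pt "0 0 0.03 0 0 0 255" --pt "0 0 0.07 0 0 0 255" --pt "0 0 0.11 0 0 0 255" --pt "0 0 0.15 0 0 0 255" --pt "0 0 0.17 0 0 0 255" --pt "0 0 0.18 0 0 0 255"

```text
t: 10.75
tool_pos: [516.6, -279.7, 199.7]
tcp_rot: [0.755, 0.656, 0.001, 0.003]
force: [1.1, -1.3, -1.2]
gripper_width: 0.638
gripper_force: 63.4
```

```bash
python3 - <<'E'
from rig import ctrl,viewer
print(viewer.get_image("wrist")["hand_eye"].round(3), ctrl.get_state()["q"])
E
```

```text
[[  -0.      -0.962   -0.273   69.938]
 [   1.       0.      -0.       1.032]
 [   0.      -0.273    0.962 -143.06 ]
 [   0.       0.       0.       1.   ]] [-6.04200328e-01  4.06604356e-01  4.29390574e-02  1.20103667e+00
  4.93764738e-05  1.10663022e+00]
```

Call:
apply_moves --pt "0.006 0.02 0 0 0 0 255" --pt "0.013 0.05 0 0 0 0 255" --pt "0.022 0.085 0 0 0 0 255" --pt "0.033 0.125 0 0 0 0 255" --pt "0.043 0.16 0 0 0 0 255" --pt "0.052 0.193 0 0 0 0 255" --pt "0.058 0.215 0 0 0 0 255" --pt "0.061 0.227 0 0 0 0 255" --pt "0.061 0.227 0 0 0 0 255" --pt "0.061 0.227 0 0 0 0 255"

```text
t: 11.8
tool_pos: [575.7, -52.3, 195.2]
tcp_rot: [0.755, 0.656, -0.001, -0.0]
force: [-0.2, -0.4, -0.5]
gripper_width: 0.631
gripper_force: 63.4
```

```bash
python3 look.py w6; python3 - <<'E'
import numpy as np,cv2
P=np.load("last.npz")["P"]
f=lambda a:np.ascontiguousarray(a[:,:2],np.float32)
c=cv2.imread("pics/w6.png"); hsv=cv2.cvtColor(c,cv2.COLOR_BGR2HSV)
m=(P[...,2]>195)&(P[...,2]<240)&(hsv[...,1]>60); m[:200]=0
zt=np.median(P[m][:,2]); m&=abs(P[...,2]-zt)<3
m=cv2.morphologyEx(m.astype(np.uint8),cv2.MORPH_OPEN,np.ones((5,5)))>0
print("held",zt,cv2.fitEllipse(cv2.convexHull(f(P[m]))),cv2.minEnclosingCircle(f(P[m])))
W=P.reshape(-1,3); z=W[:,2]
Q=W[(np.hypot(W[:,0]-578,W[:,1]+51)<38)&(z>12)&(z<26)]; print("rim2",len(Q),len(Q) and cv2.minEnclosingCircle(f(Q)))
Q=W[(np.hypot(W[:,0]-590,W[:,1]-36)<50)&(z>108)&(z<122)]; print("bar",len(Q),len(Q) and (np.median(Q[:,2]),cv2.minAreaRect(f(Q))))
Q=W[(np.hypot(W[:,0]-602,W[:,1]-123)<38)&(z>40)&(z<52)]; print("cup1",len(Q),len(Q) and cv2.minEnclosingCircle(f(Q)))
E
```

```text
[575.65531624 -52.32354727 195.19415533] [[ 0.99  -0.001]
 [-0.14  -0.001]
 [-0.001 -1.   ]] 11.8 0.6309070675293269 63.358751273481175
held 218.77090461871632 ((576.8627319335938, -51.14616012573242), (56.46995544433594, 59.60008239746094), 142.8196563720703) ((577.1762084960938, -51.3036003112793), 29.823225021362305)
rim2 623 ((577.8921508789062, -50.94606018066406), 29.339012145996094)
bar 3776 (np.float64(114.98069439971715), ((590.4739379882812, 35.62931823730469), (15.841742515563965, 80.00243377685547), 81.94432067871094))
cup1 0 0
```

View pics/w6.png

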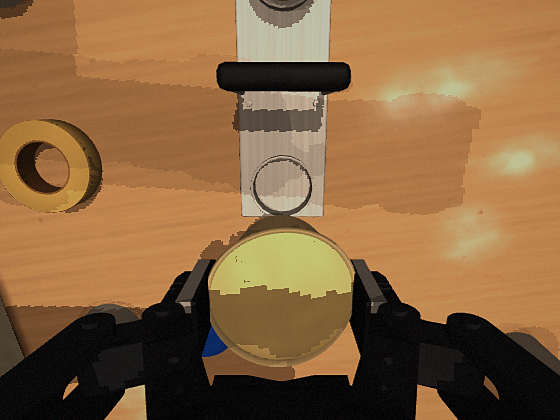

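Pocket 2 is at (283,185), the handle bar at (284,76), and the held cup is level and within 1 mm of the pocket.

Call:
apply_moves --pt "0.001 0 -0.03 0 0 0 255" --pt "0.001 0 -0.07 0 0 0 255" --pt "0.001 0 -0.11 0 0 0 255" --pt "0.001 0 -0.14 0 0 0 255" --pt "0.001 0 -0.15 0 0 0 255" --pt "0.001 0 -0.157 0 0 0 255" --pt "0.001 0 -0.163 0 0 0 255" --pt "0.001 0 -0.167 0 0 0 255" --pt "0.001 0 -0.17 0 0 0 255" --pt "0.001 0 -0.171 0 0 0 255" --pt "0.001 0 -0.171 0 0 0 255"

```text
t: 12.95
tool_pos: [577.4, -51.6, 25.2]
tcp_rot: [0.755, 0.656, 0.0, 0.0]
force: [-0.0, 0.5, -1.7]
gripper_width: 0.631
gripper_force: 63.4
```

Call:
apply_moves --pt "0 0 -0.001 0 0 0 255" --pt "0 0 -0.002 0 0 0 255" --pt "0 0 -0.003 0 0 0 255" --pt "0 0 -0.003 0 0 0 255"

```text
t: 13.35
tool_pos: [577.3, -51.7, 22.3]
tcp_rot: [0.755, 0.656, 0.0, 0.0]
force: [-1.6, 1.0, 2.5]
gripper_width: 0.635
gripper_force: 63.7
```

Call:
apply_moves --pt "0 0 0 0 0 0 180" --pt "0 0 0 0 0 0 80" --pt "0 0 0 0 0 0 0" --pt "0 0 0 0 0 0 0" --pt "0 0 0 0 0 0 0" --pt "0 0 0.03 0 0 0 0" --pt "0 0 0.08 0 0 0 0" --pt "0 0 0.13 0 0 0 0" --pt "0 0 0.17 0 0 0 0" --pt "0 0 0.18 0 0 0 0" --pt "0 0 0.18 0 0 0 0"

```text
t: 14.45
tool_pos: [578.7, -51.9, 204.0]
tcp_rot: [0.755, 0.656, 0.001, 0.002]
force: [-0.1, 0.2, -0.4]
gripper_width: 1.005
gripper_force: 0.0
```

```bash
python3 look.py w7; python3 - <<'E'
import numpy as np,cv2
P=np.load("last.npz")["P"]; W=P.reshape(-1,3); z=W[:,2]
f=lambda a:np.ascontiguousarray(a[:,:2],np.float32)
Q=W[(np.hypot(W[:,0]-578,W[:,1]+51)<36)&(z>38)&(z<60)]
print(len(Q),np.linalg.lstsq(np.c_[Q[:,:2]-Q[:,:2].mean(0),np.ones(len(Q))],Q[:,2],rcond=None)[0],cv2.minEnclosingCircle(f(Q)))
Q=W[(np.hypot(W[:,0]-590,W[:,1]-36)<50)&(z>108)&(z<122)]; print("bar",cv2.minAreaRect(f(Q)))
E
```

```text
[578.70587721 -51.93535309 203.96309305] [[ 0.99   0.005]
 [-0.14  -0.001]
 [ 0.005 -1.   ]] 14.45 1.005175694347845 0.0
3432 [-4.87459389e-04  1.44057686e-02  4.57361032e+01] ((578.7599487304688, -50.52714920043945), 29.61525535583496)
bar ((590.2379760742188, 35.848426818847656), (16.06174087524414, 79.54156494140625), 82.048828125)
```

Call:
apply_moves --pt "0.001 0.009 0 0 0 0.14 0" --pt "0.002 0.018 0 0 0 0.28 0" --pt "0.004 0.027 0 0 0 0.42 0" --pt "0.005 0.036 0 0 0 0.56 0" --pt "0.006 0.045 0 0 0 0.7 0" --pt "0.007 0.054 0 0 0 0.84 0" --pt "0.008 0.063 0 0 0 0.98 0" --pt "0.01 0.072 0 0 0 1.12 0" --pt "0.011 0.08 0 0 0 1.26 0" --pt "0.012 0.088 0 0 0 1.4 0" --pt "0.012 0.088 0 0 0 1.53 0" --pt "0.012 0.088 0 0 0 1.571 0"

```text
t: 15.7
tool_pos: [587.3, 36.8, 198.5]
tcp_rot: [0.068, 0.998, -0.0, -0.003]
force: [-0.3, 0.2, -0.7]
gripper_width: 0.996
gripper_force: 0.0
```

Call:
apply_moves --pt "0 0 -0.02 0 0 0 0" --pt "0 0 -0.05 0 0 0 0" --pt "0 0 -0.07 0 0 0 0" --pt "0 0 -0.075 0 0 0 0" --pt "0 0 -0.075 0 0 0 0"

```text
t: 16.2
tool_pos: [586.9, 36.5, 124.1]
tcp_rot: [0.07, 0.998, -0.0, -0.003]
force: [0.2, 0.1, 0.9]
gripper_width: 0.998
gripper_force: 0.0
```

```bash
python3 look.py w8; python3 - <<'E'
import numpy as np,cv2
P=np.load("last.npz")["P"]; W=P.reshape(-1,3); z=W[:,2]
f=lambda a:np.ascontiguousarray(a[:,:2],np.float32)
Q=W[(np.hypot(W[:,0]-590,W[:,1]-36)<50)&(z>108)&(z<122)]; print("bar",len(Q),len(Q)and cv2.minAreaRect(f(Q)))
E
```

```text
[586.88113393  36.45288209 124.13141371] [[ 0.139 -0.006]
 [ 0.99   0.   ]
 [-0.    -1.   ]] 16.2 0.9976583770833282 0.0
bar 5187 ((589.8746337890625, 35.690086364746094), (16.04620361328125, 79.14167022705078), 81.70861053466797)
```

View pics/w8.png

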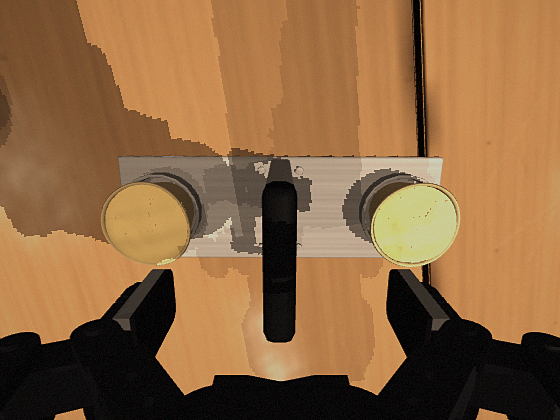

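Both cups are seated in the carrier at (148,222) and (415,224), and the bar is at (279,260) between the fingers, so I'll nudge +3 mm in x.

Call:
apply_moves --pt "0.003 -0.001 -0.015 0 0 0 0" --pt "0.003 -0.001 -0.03 0 0 0 0" --pt "0.003 -0.001 -0.038 0 0 0 0" --pt "0.003 -0.001 -0.04 0 0 0 0" --pt "0.003 -0.001 -0.04 0 0 0 0"

```text
t: 16.75
tool_pos: [592.3, 35.4, 87.3]
tcp_rot: [0.07, 0.998, 0.0, 0.0]
force: [-0.8, 0.1, 0.4]
gripper_width: 1.0
gripper_force: 0.0
```

Call:
apply_moves --pt "0 0 0 0 0 0 100" --pt "0 0 0 0 0 0 150" --pt "0 0 0 0 0 0 180" --pt "0 0 0 0 0 0 200" --pt "0 0 0 0 0 0 255" --pt "0 0 0 0 0 0 255" --pt "0 0 0 0 0 0 255" --pt "0 0 0 0 0 0 255" --pt "0 0 0 0 0 0 255"

```text
t: 17.65
tool_pos: [592.5, 35.2, 87.2]
tcp_rot: [0.07, 0.998, -0.0, 0.0]
force: [0.6, -1.8, 3.8]
gripper_width: 0.173
gripper_force: 59.5
```

Call:
apply_moves --pt "0 0 0.003 0 0 0 255" --pt "0 0 0.01 0 0 0 255" --pt "0 0 0.02 0 0 0 255" --pt "0 0 0.02 0 0 0 255"

```text
t: 18.05
tool_pos: [593.0, 35.5, 108.3]
tcp_rot: [0.07, 0.998, 0.0, 0.001]
force: [0.2, 0.3, -4.1]
gripper_width: 0.177
gripper_force: 58.5
```

Call:
apply_moves --pt "0 0 0.006 0 0 0 255" --pt "0 0 0.018 0 0 0 255" --pt "0 0 0.035 0 0 0 255" --pt "0 0 0.055 0 0 0 255" --pt "0 0 0.075 0 0 0 255" --pt "0 0 0.095 0 0 0 255" --pt "0 0 0.11 0 0 0 255" --pt "0 0 0.12 0 0 0 255" --pt "0 0 0.127 0 0 0 255" --pt "0 0 0.13 0 0 0 255" --pt "0 0 0.13 0 0 0 255" --pt "0 0 0.13 0 0 0 255"

```text
t: 19.25
tool_pos: [591.7, 35.4, 236.0]
tcp_rot: [0.07, 0.998, 0.0, -0.001]
force: [-0.1, -0.3, -5.7]
gripper_width: 0.175
gripper_force: 58.6
```

```bash
python3 look.py w9; python3 - <<'E'
import numpy as np
from rig import ctrl,viewer
P=np.load("last.npz")["P"]; W=P.reshape(-1,3); z=W[:,2]
Q=W[(abs(W[:,0]-590)<60)&(abs(W[:,1]-36)<130)&(z>146)&(z<164)]
print("plate",len(Q),np.linalg.lstsq(np.c_[Q[:,:2]-[590,36],np.ones(len(Q))],Q[:,2],rcond=None)[0])
for x,y in((603,123),(578,-51)):
    C=W[(np.hypot(W[:,0]-x,W[:,1]-y)<30)&(z>180)&(z<215)]; print("cup",len(C),np.median(C,0))
s=ctrl.get_state();print(s["force"],s["wrist_torque"])
E
```

```text
[591.69090906  35.37849689 236.02237739] [[ 0.139 -0.001]
 [ 0.99   0.   ]
 [-0.    -1.   ]] 19.25 0.17478401837281204 58.58280122280121
plate 24166 [-3.75113631e-03  2.54415701e-03  1.53669036e+02]
cup 8420 [600.0603748  122.34196097 194.57223691]
cup 8419 [575.63056052 -48.47637497 194.39280334]
[-0.14484088  0.11916571 -5.0979795 ] [-0.0024785   0.01319354 -0.02116817]
```

Underside is at about 150 mm and level, with both cups seated. I'll hold for about 2.4 s.

Call:
apply_moves --pt "0 0 0 0 0 0 255" --pt "0 0 0 0 0 0 255" --pt "0 0 0 0 0 0 255" --pt "0 0 0 0 0 0 255" --pt "0 0 0 0 0 0 255" --pt "0 0 0 0 0 0 255" --pt "0 0 0 0 0 0 255" --pt "0 0 0 0 0 0 255" --pt "0 0 0 0 0 0 255" --pt "0 0 0 0 0 0 255" --pt "0 0 0 0 0 0 255" --pt "0 0 0 0 0 0 255"

```text
t: 20.5
tool_pos: [592.1, 35.4, 236.8]
tcp_rot: [0.07, 0.998, 0.0, 0.0]
force: [0.4, -0.0, -4.0]
gripper_width: 0.176
gripper_force: 58.6
```

Call:
apply_moves --pt "0 0 0 0 0 0 255" --pt "0 0 0 0 0 0 255" --pt "0 0 0 0 0 0 255" --pt "0 0 0 0 0 0 255" --pt "0 0 0 0 0 0 255" --pt "0 0 0 0 0 0 255" --pt "0 0 0 0 0 0 255" --pt "0 0 0 0 0 0 255" --pt "0 0 0 0 0 0 255" --pt "0 0 0 0 0 0 255" --pt "0 0 0 0 0 0 255" --pt "0 0 0 0 0 0 255"

```text
t: 21.7
tool_pos: [592.1, 35.4, 236.8]
tcp_rot: [0.07, 0.998, 0.0, 0.0]
force: [0.1, 0.7, -3.0]
gripper_width: 0.174
gripper_force: 58.6
```

```bash
python3 -c "
from rig import ctrl
s=ctrl.get_state();print(s['tool_pos'],s['gripper_width'],s['gripper_force'],s['force']);print(ctrl.finish_job())"
```

```text
[592.12095803  35.35166776 236.82472283] 0.17413465252703764 58.58097016811371 [ 0.14921612  0.71482433 -2.96484766]
the job is handed in; nothing more can be done
None
```

Both cream cups are seated in the carrier's pockets, and I handed the job in at about 22 s with the carrier still held level by its handle, about 15 cm above the worktop, after a 2.4 s hold.

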